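# Clamp a half-bottle to the set gripping force

## Robot

A 6-joint arm with a two-finger parallel gripper is mounted at the origin on a cart in front of the work surface, level with it; the furniture and walls round the work are solid. World frame = base frame: x ahead of the robot, y to its left, z up, the work surface at z = 0. Lengths are in mm, angles in degrees, forces in N, time in s.
With the tool pointing down it reaches from about 300 to 850 mm from the base axis. Payload 4.2 kg.
Tool frame: the origin (TCP) lies at the very end of the fingers, on their centre line; the grasp point (between the pads) lies 19 mm behind it (env.grasp_offset is the distance from the TCP to the grasp point, in mm); z points along the fingers, y is the line along which they close (so a half turn about z gives the same grasp; the last joint's range is limited). The gripper opens to 91 mm and grips with 3 to 60 N. Pads are 32 mm wide; open, the fingers measure 118 mm over their backs; the gripper's body (76 mm by 178 mm) begins 60 mm behind the grasp point.
Start: joints at [62.395, 18.312, 89.639, -0, 72.044, -1.146], TCP at [256.202, 514.785, 213.976] pointing down, gripper open.
Joint ranges: [-177.97, 177.97], [-48.28, 115.42], [12.27, 149.76], [-77.06, 257.06], [2.81, 150.46], [-146.56, 146.56]. Speed limits (degrees/s): [147.25, 147.25, 180, 180, 180, 180].

## Interface

Orientations are given as [roll, pitch, yaw] about the fixed x, y, z axes, in that order (R = Rz(yaw) Ry(pitch) Rx(roll)).
In Python, from workcell import env gives the robot as it stands. The module is installed in compiled form; this text tells all that it offers.
- The arm moves only by the tool send_rows, never from a script. Its argument "motion" is a list of rows, each an object of numbers: "tx", "ty", "tz": the shift along the tool's x, y, z in units of 500 mm (1.0 is 500 mm); "rx", "ry", "rz": the turn, a rotation vector about the tool's x, y, z in units of 30 degrees (1.0 is 30 degrees); "gripper": the closure, from -1 (fully open) to 1 (shut). In form: [{"tx": .., "ty": .., "tz": .., "rx": .., "ry": .., "rz": .., "gripper": ..}, ...]. A call has 1 to 12 rows; each row shifts and turns the commanded pose from where the row before left it, along the tool's axes as they then stand; what a row does not reach is not made up. A row lasts 1/8 s, in which the tool goes at most 62.5 mm and 10.7 degrees, less where a joint would pass 70% of its speed; a pose out of reach is approached as far as the arm can. A call with a number of a shift or a turn outside -1 to 1 is refused whole. A call with a gripper value outside its range is refused whole. The fingers move at their own pace and stop on an object; "grip_force" is the grip in N (left out, the last holds). Time passes only in rows, so rows that do not move let the fingers close. It gives the time, the measured TCP pose, the force, the opening and the grip force at its end, in the units of the state.
- env.state(): the state, without advancing time (a new reading comes with each control period).
- env.grab_frame(name): name is "side" or "top"; returns a dict with "frame" (400x640x3 uint8, red, green, blue), "vertical_fov" (degrees; the focal length in pixels is half the picture's height over the tangent of half this angle, whatever the lens; pixels are square), "cx", "cy" (the principal point, pixels), "rvec" (rotation vector, rad) and "tvec" (3), from world to camera coordinates, as OpenCV has them. Camera axes: x right, y down, z forward; pixel columns grow to the right and rows downward; lengths in mm; the calibration is good to about 2 mm. A picture is of the moment at which its call begins. There is no depth.
- env.job_done(): hands the job in; it is judged then, once.
The state is a dict: "time_s": time; "qpos": joint angles; "qvel": joint speeds; "effort": joint torques, N m; "ee_pos": TCP position; "ee_rot": TCP orientation; "force": force on the tool from outside, world axes, zero at the start; "torque": the same for the moment, N m; "gripper_width": finger opening in mm; "gripper_force": force on a finger pad.
Only numpy, scipy, OpenCV 4.12 (cv2) and the standard library are available. Lean on these libraries where they do the work, as an engineer would, in place of code of your own. Each camera call takes 0.05 s, during which the arm holds its last target. There are 200 camera calls.

## Task

Gently stand the half-bottle from the front left of the bar upright between the two jaws of the bottle clamp and let go of it. Then turn the round black clamp knob clockwise until the needle on the white dial settles at the green set marker, without ever driving it into the red. Leave the bottle clamped and upright, the marker where it is set and the other things as they stand.

Things in the scene. Friction and masses are not known exactly. Their poses are not given: they have to be found in the camera images.
- bottle_mid (a point): The half-bottle to clamp: dark green glass, red foil, standing alone at the front left. Body 58 mm in diameter up to 145 mm, neck 31 mm in diameter from 150 to 234 mm above its foot; about 0.66 kg, 235 mm high. This point lies on its axis, 117.5 mm above its foot; z points up the bottle.
- clamp: Grey bottle clamp fixed on the bar, 405 x 112 mm. Origin on the bar top under the bottle's place; x runs from the knob (-x) to the dial (+x), roughly to the robot's left; z up. Base plate top 14 mm above the bar; two rubber V-jaws at 34 to 84 mm: the knob drives the one on its side, the other is sprung (2 N/mm) and moves the needle. Dial housing 87 mm high, drive box under the knob 60 mm.
- seat (a point): Where to set the bottle's foot: top of the base plate, between the open jaws, on the clamp's x axis. There the bottle clears the sprung jaw by 7 mm and the driven jaw by 5 to 15 mm (varies, not measured), sideways about 8 mm. As the clamp closes, the bottle is pushed up to 20 mm along the clamp's +x.
- knob_grip (a point): On the upright axis of the round black knob, at the height to grip it (90 mm above the bar). Knob 44 mm across, from 74 to 102 mm above the bar; drive box top 60 mm. Clockwise from above closes the driven jaw about 8 mm per rad; it stays where it is left. It needs 2.3 to 4 rad in all, so several grasps. Torque about 0.35 N m free, up to 0.6 N m under load.
- dial_centre (a point): Pivot of the needle on top of the dial housing, 87 mm above the bar.
- needle_tip (a point): Tip of the black needle, 45 mm from its pivot. It rests until both jaws grip the bottle (idle travel first), then swings clockwise seen from above, 0.09 rad per mm of the sprung jaw, about 0.7 rad per rad of knob. The red zone begins 1.1 rad from its rest position (24 N on the bottle).
- set_mark (a point): The green set marker at the rim of the dial: the point 45 mm from the pivot, in line with the marker, where the needle tip must come. It is set 0.55 to 0.85 rad clockwise from the needle's rest.
Mind the look-alikes: they are no part of the job. Leave any turquoise or yellow look-alike of the part that bears bottle_mid alone.

How it is judged (in metres and radians):
On the way:
1. the bottle stands upright on the clamp's base plate between the jaws, let go of, the needle still at rest (horizontal distance between bottle_mid and seat below 0.015 m and z of bottle_mid in the frame of seat between 0.112 and 0.123 m and angle between bottle_mid's own z axis and vertical below 0.06 rad and contact force between the fingers and bottle below 0.1 N and distance between needle_tip and set_mark above 0.015 m), for 0.2 s.
At the end, for the whole second after the job is handed in: The bottle stands upright (within 0.08 rad) on the base plate, gripped between the jaws and at rest, and the needle tip rests within 4 mm of the set mark (distance between needle_tip and set_mark below 0.004 m and horizontal distance between bottle_mid and seat below 0.025 m and z of bottle_mid in the frame of seat between 0.112 and 0.123 m and angle between bottle_mid's own z axis and vertical below 0.08 rad and linear speed of bottle below 0.01 m/s); the robot touches nothing.
It fails at once if the needle is driven into the red (over 1.1 rad, more than 24 N on the bottle) (x of needle_tip in the frame of clamp below 0.1076 m).
It fails at once if the bottle is pressed or knocked against the clamp with over 70 N in all (contact force between bottle and clamp above 70 N).
It fails at once if the green set marker is shifted by more than 4 mm (distance of set_mark from where it was at the start of the episode above 0.004 m).
It fails at once if a glass, the steel cup or a stock bottle is shifted by more than 20 mm (distance of any of wine_glass_a, wine_glass_b, steel_cup, stock_bottle_b, half_bottle_4 from where it was at the start of the episode above 0.02 m).
It also fails if it takes over 72 s, if anything falls off the work surface, if the arm or the gripper's body presses on something with over 40 N, if the wrist force passes 120 N, or if a joint passes its speed limit or range.

## Working session

There is one attempt and no reset: what is moved stays moved. The work goes in short steps, Python scripts to look and compute and a tool call to move; the robot and the scene stay as the last step left them, time stands still between calls to the robot, and variables do not carry over. Pictures are saved under pics/ and viewed, at most 10 in all, crops included, and the job is handed in when it is done.

Besides the shell and the picture viewer there is one more tool, called after "Request:" by a JSON object that holds its "name" and its "arguments". send_rows: Moves the arm, as the interface text tells. Shifts and turns lie within -1 to 1; 1 stands for 500 mm of shift or 30 degrees of turn. Its arguments: {"type":"object","properties":{"motion":{"type":"array"},"grip_force":{"type":"number"}},"required":["motion"]}

```bash
mkdir -p pics
cat > h.py <<'E'
import numpy as np, cv2, json
from workcell import env
def cam(name, fn=None):
    f=env.grab_frame(name); 
    if fn: cv2.imwrite(fn, f['frame'][:,:,::-1])
    return f
def KRT(f):
    h=f['frame'].shape[0]; fl=h/2/np.tan(np.radians(f['vertical_fov'])/2)
    K=np.array([[fl,0,f['cx']],[0,fl,f['cy']],[0,0,1.]]); R=cv2.Rodrigues(np.array(f['rvec'],float))[0]
    return K,R,np.array(f['tvec'],float).ravel()
def back(f,uv,z):
    K,R,t=KRT(f); d=R.T@np.linalg.inv(K)@np.array([*uv,1.]); c=-R.T@t
    return c+d*(z-c[2])/d[2]
def proj(f,p):
    K,R,t=KRT(f); q=K@(R@np.array(p,float)+t); return q[:2]/q[2]
E
python3 - <<'E'
from h import *
a=cam('side');b=cam('top')
im=np.vstack([a['frame'],b['frame']])
cv2.imwrite('pics/a.png',a['frame'][:,:,::-1]);cv2.imwrite('pics/b.png',b['frame'][:,:,::-1])
for f in(a,b):
  K,R,t=KRT(f);print(K[0,0],f['cx'],f['cy'],-R.T@t,R[2])
print(env.state(), env.grasp_offset)
E
```

```text
412.64692047623123 312.8918107820974 200.3491417241817 [ 396.73085052 1143.21872059  564.83720293] [ 0.12717077 -0.90089518 -0.41498851]
470.1534006606275 324.4410009678063 200.6719766662533 [ 163.36363738    4.45786582 1447.91782108] [ 0.26711289  0.09616173 -0.95885537]
{'time_s': 0.1, 'qpos': array([ 6.23962198e+01,  1.83466039e+01,  8.96978723e+01, -1.67426525e-03,
        7.20444253e+01, -1.14471508e+00]), 'qvel': array([-0.01244042, -0.08704762, -0.22921748, -0.02852506,  0.07049759,
       -0.01628149]), 'effort': array([-9.70916881e-04, -4.13333595e+01, -2.32508665e+01,  7.27987709e-02,
        4.21586889e-02, -8.82965901e-05]), 'ee_pos': array([255.98731738, 514.37877416, 213.22859594]), 'ee_rot': array([-1.79911085e+02, -1.84445029e-04,  1.53541452e+02]), 'force': array([-0.18575722, -0.57826575,  0.46054579]), 'torque': array([ 0.01852159, -0.00840491,  0.03108068]), 'gripper_force': 0.0, 'gripper_width': 90.89613260162278} 18.8
```

View pics/a.png

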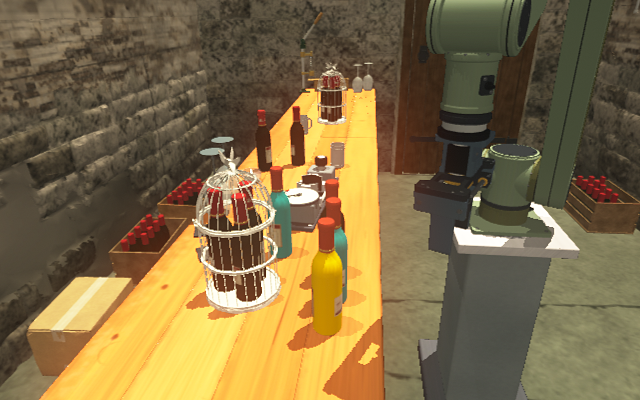

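View pics/b.png

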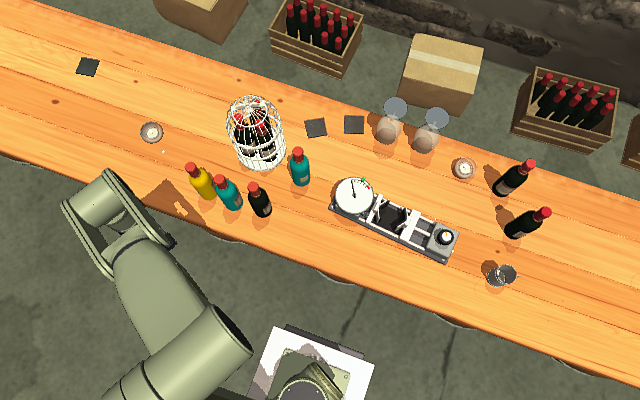

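The top view shows these candidates: yellow (200,183), teal (228,193), dark with red foil (260,200), teal (300,168), caged bottles (255,130), and stock bottles (510,180) and (522,223). The dark one at (260,200) fits the description. The clamp runs from the dial at (354,195) to the knob at (445,237). I'll check the choice in a close crop.

Run:
```python
import cv2,numpy as np
b=cv2.imread('pics/b.png')
c1=cv2.resize(b[150:225,180:320],None,fx=5,fy=5,interpolation=cv2.INTER_CUBIC)
c2=cv2.resize(b[170:270,325:465],None,fx=5,fy=5,interpolation=cv2.INTER_CUBIC)
cv2.imwrite('pics/c1.png',c1);cv2.imwrite('pics/c2.png',c2)
```

```text
(no output)
```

View pics/c1.png

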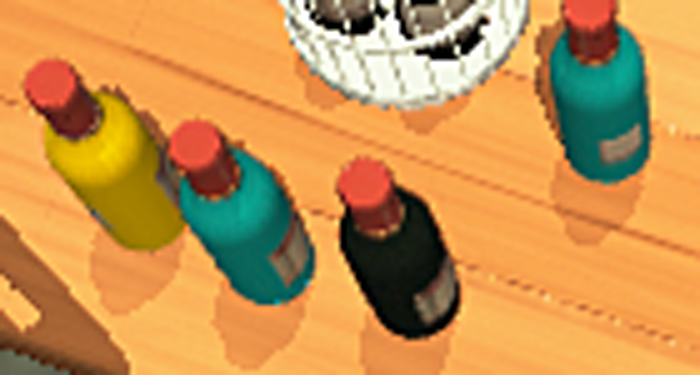

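View pics/c2.png

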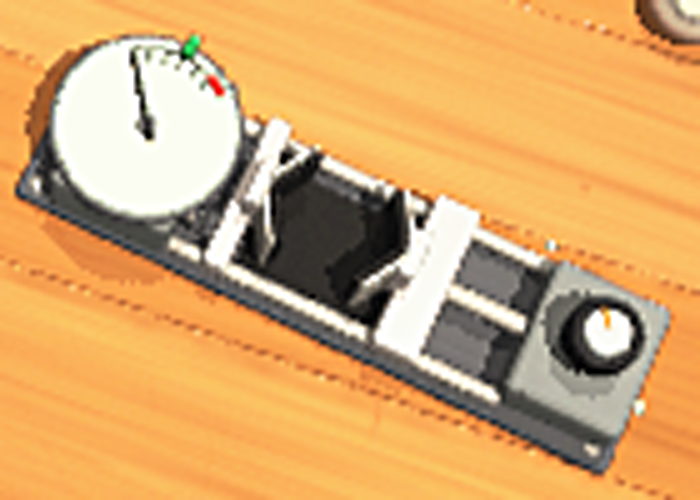

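Run:
```python
from h import *
f=env.grab_frame('top')
g=lambda x,y,ox,oy:((x+.5)/5-.5+ox,(y+.5)/5-.5+oy)
cap=back(f,g(366,180,180,150),233);print('cap',cap)
for z in(0,234):print(z,np.array(proj(f,[cap[0],cap[1],z])))
c=lambda x,y,z:back(f,g(x,y,325,170),z)
D=c(148,130,87);N=c(135,52,87);M=c(190,48,87);Kn=c(603,333,102)
print('dial',D,'needle',N,'mark',M,'knob',Kn)
x=(D-Kn)[:2];L=np.linalg.norm(x);x/=L;print('L',L,'yaw',np.degrees(np.arctan2(x[1],x[0])))
print('bounds', c(18,195,8),c(600,472,8))
e=(c(18,195,8)-c(600,472,8));print('edge yaw',np.degrees(np.arctan2(e[1],e[0])),np.linalg.norm(e))
print('seat',D[:2]-147.7*x)
for p,n in((N,'n'),(M,'m')):
  d=(p-D)[:2];print(n,np.linalg.norm(d),np.degrees(np.arctan2(d[1],d[0])))
# other objects' bases
for n,uv in dict(teal1=(229,206),teal2=(301,181),g1=(388,132),g2=(425,142),steel=(497,275)).items(): print(n,back(f,uv,0))
```

```text
cap [474.21772125 323.82799065 233.        ]
0 [263.27199241 208.54509048]
234 [252.74716345 185.48423029]
dial [588.82493475  61.97051861  87.        ] needle [633.20521356  85.89951813  87.        ] mark [647.34967046  55.18080832  87.        ] knob [ 559.3375627  -229.00015249  102.        ]
L 292.4610000542703 yaw 84.21332201772961
bounds [543.99032125 128.55038076   8.        ] [ 502.38887069 -267.83006135    8.        ]
edge yaw 84.00855143873049 398.55756871166085
seat [573.93308643 -84.9768286 ]
n 50.420295170371645 28.332699160444886
m 58.917271284718595 -6.617550258985983
teal1 [443.95998361 429.83707215   0.        ]
teal2 [602.81021258 244.27137885   0.        ]
g1 [866.46345888  32.90199661   0.        ]
g2 [874.81764266 -94.20367244   0.        ]
steel [ 527.52875333 -429.79932786    0.        ]
```

Request:
{"name": "send_rows", "arguments": {"motion": [{"tz":-0.09,"gripper":-1},{"tz":-0.09,"gripper":-1},{"tz":-0.08,"gripper":-1},{"tx":-0.08,"ty":-0.021,"gripper":-1},{"tx":-0.1,"ty":-0.026,"gripper":-1},{"tx":-0.1,"ty":-0.026,"gripper":-1},{"tx":-0.1,"ty":-0.026,"gripper":-1},{"tx":-0.1,"ty":-0.026,"gripper":-1},{"tx":-0.08,"ty":-0.021,"gripper":-1},{"gripper":-1},{"gripper":-1}], "grip_force": 30}}

```text
invalid input at $.motion[0]: expected keys tx, ty, tz, rx, ry, rz, gripper
```

```bash
cat >> h.py <<'E'
from scipy.spatial.transform import Rotation as Ro
def delta(target):
    s=env.state(); R=Ro.from_euler('xyz',s['ee_rot'],degrees=True)
    d=R.inv().apply(np.array(target)-s['ee_pos'])
    print('t',round(s['time_s'],2),'pos',s['ee_pos'].round(1),'rot',s['ee_rot'].round(1),'q6',s['qpos'][5].round(1),'w',round(s['gripper_width'],1),'gf',round(s['gripper_force'],1),'F',s['force'].round(1)); print('tool shift units',(d/500).round(4))
E
python3 - <<'E'
from h import *
delta([474,324,178])
f=cam('side');b=cam('top')
# side: project bottle axis and seat
for F,n in((f,'side'),(b,'top')):
  im=F['frame'][:,:,::-1].copy()
  x=np.array([.1008,.995]);S=np.array([575.8,-66.6])
  im=cv2.resize(im,None,fx=6,fy=6,interpolation=cv2.INTER_CUBIC)
  def dot(p,c): 
    u=(proj(F,p)+.5)*6; cv2.drawMarker(im,tuple(int(v) for v in u),c,0,14,1)
  for z in(0,117,234):dot([474,324,z],(255,0,255))
  for a in(-36,0,36): dot([*(S+a*x),84],(255,0,0))
  dot([*S,14],(255,255,0))
  if n=='side': c=im[6*150:6*250,6*260:6*390]
  else: c=im[6*165:6*265,6*325:6*455]
  cv2.imwrite(f'pics/d_{n}.png',c)
E
```

```text
t 0.15 pos [256.  514.4 213.3] rot [-179.9    0.   153.5] q6 -1.1 w 91.0 gf 0.0 F [0.8 1.2 0.4]
tool shift units [-0.56   -0.1467  0.0708]
```

View pics/d_side.png

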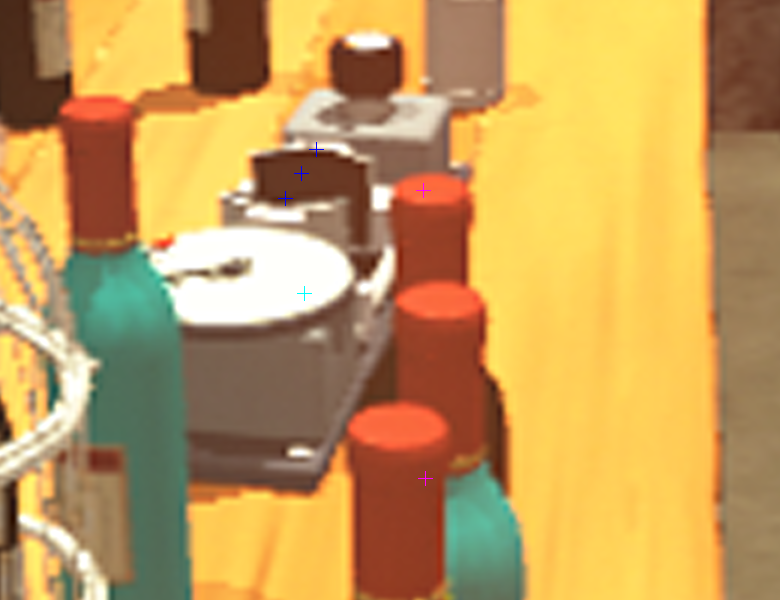

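View pics/d_top.png

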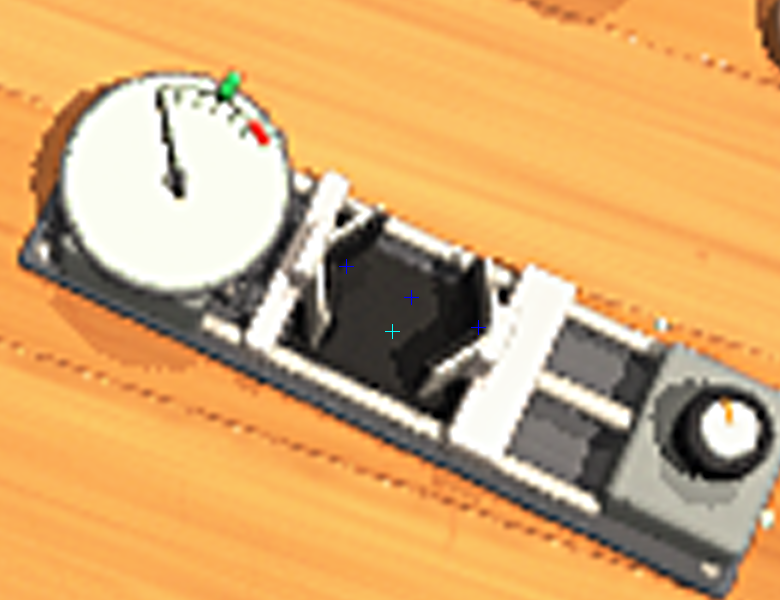

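Both pictures show that the bottle mark matches the cap at about (432,188) in the side crop, so the bottle x is about 2 mm less. The needle is at rest at (162,95), and the jaw apexes are at about (322,265) and (492,335) in the top crop. I'll check the jaw geometry and start the move with full rows.

Request:
{"name": "send_rows", "arguments": {"motion": [{"tx":0,"ty":0,"tz":-0.09,"rx":0,"ry":0,"rz":0,"gripper":-1},{"tx":0,"ty":0,"tz":-0.09,"rx":0,"ry":0,"rz":0,"gripper":-1},{"tx":0,"ty":0,"tz":-0.08,"rx":0,"ry":0,"rz":0,"gripper":-1},{"tx":-0.08,"ty":-0.021,"tz":0,"rx":0,"ry":0,"rz":0,"gripper":-1},{"tx":-0.1,"ty":-0.026,"tz":0,"rx":0,"ry":0,"rz":0,"gripper":-1},{"tx":-0.1,"ty":-0.026,"tz":0,"rx":0,"ry":0,"rz":0,"gripper":-1},{"tx":-0.1,"ty":-0.026,"tz":0,"rx":0,"ry":0,"rz":0,"gripper":-1},{"tx":-0.1,"ty":-0.026,"tz":0,"rx":0,"ry":0,"rz":0,"gripper":-1},{"tx":-0.08,"ty":-0.021,"tz":0,"rx":0,"ry":0,"rz":0,"gripper":-1},{"tx":0,"ty":0,"tz":0,"rx":0,"ry":0,"rz":0,"gripper":-1},{"tx":0,"ty":0,"tz":0,"rx":0,"ry":0,"rz":0,"gripper":-1}], "grip_force": 30}}

```text
time_s: 1.62
ee_pos: [473.9, 325.0, 343.8]
ee_rot: [180.0, -0.1, 153.5]
force: [-0.7, -0.2, 0.2]
gripper_width: 91.2
gripper_force: 0.0
```

Run:
```python
from h import *
delta([472,324,178])
f=cam('top')
x=np.array([.1008,.995]);n=np.array([-x[1],x[0]]);S=np.array([575.8,-66.6])
def cl(X,Y,z):
  p=back(f,((X+.5)/6-.5+325,(Y+.5)/6-.5+165),z)[:2]-S; return (p@x).round(1),(p@n).round(1)
for nm,X,Y,z in [('sp far',380,210,84),('sp apex',322,262,84),('sp near',320,345,84),('dr far',485,262,84),('dr apex',492,335,84),('dr near',425,393,84),('pivot',177,183,87),('tip',162,95,87),('red',260,132,87),('green',229,87,87),('knob',733,428,102),('corner L',22,262,0),('corner R',722,598,0),('boxtopL',612,498,60),('boxtopR',725,553,60),('boxtop far',678,345,60)]: print(nm,cl(X,Y,z))
```

```text
t 1.62 pos [473.9 325.  343.8] rot [ 1.800e+02 -1.000e-01  1.535e+02] q6 -30.3 w 91.2 gf 0.0 F [-0.7 -0.2  0.2]
tool shift units [ 0.0022 -0.0034  0.3317]
sp far (np.float64(32.4), np.float64(-34.4))
sp apex (np.float64(47.5), np.float64(3.3))
sp near (np.float64(30.8), np.float64(42.9))
dr far (np.float64(-26.0), np.float64(-32.7))
dr apex (np.float64(-44.1), np.float64(0.5))
dr near (np.float64(-25.9), np.float64(42.3))
pivot (np.float64(130.3), np.float64(-1.3))
tip (np.float64(157.0), np.float64(-40.5))
red (np.float64(103.9), np.float64(-44.4))
green (np.float64(128.1), np.float64(-59.5))
knob (np.float64(-167.0), np.float64(-2.8))
corner L (np.float64(192.2), np.float64(48.2))
corner R (np.float64(-210.1), np.float64(51.0))
boxtopL (np.float64(-132.2), np.float64(43.8))
boxtopR (np.float64(-193.2), np.float64(44.7))
boxtop far (np.float64(-132.1), np.float64(-43.6))
```

Request:
{"name": "send_rows", "arguments": {"motion": [{"tx":0.002,"ty":-0.0034,"tz":0.06,"rx":0,"ry":0,"rz":0,"gripper":-1},{"tx":0,"ty":0,"tz":0.08,"rx":0,"ry":0,"rz":0,"gripper":-1},{"tx":0,"ty":0,"tz":0.08,"rx":0,"ry":0,"rz":0,"gripper":-1},{"tx":0,"ty":0,"tz":0.07,"rx":0,"ry":0,"rz":0,"gripper":-1},{"tx":0,"ty":0,"tz":0.042,"rx":0,"ry":0,"rz":0,"gripper":-1},{"tx":0,"ty":0,"tz":0,"rx":0,"ry":0,"rz":0,"gripper":-1},{"tx":0,"ty":0,"tz":0,"rx":0,"ry":0,"rz":0,"gripper":-1}]}}

```text
time_s: 2.55
ee_pos: [472.8, 324.6, 179.2]
ee_rot: [179.9, 0.1, 153.6]
force: [0.1, 0.2, 0.8]
gripper_width: 91.4
gripper_force: 0.0
```

Run:
```python
from h import *
delta([472,324,178])
f=cam('side');b=cam('top')
A=f['frame'][130:330,290:430,::-1];B=b['frame'][100:260,140:340,::-1]
A=cv2.resize(A,None,fx=2.8,fy=2.8,interpolation=cv2.INTER_CUBIC)
B=cv2.resize(B,None,fx=2,fy=3.5,interpolation=cv2.INTER_CUBIC) 
cv2.imwrite('pics/e.png',np.hstack([A,B[:560]]))
```

```text
t 2.55 pos [472.8 324.6 179.2] rot [1.799e+02 1.000e-01 1.536e+02] q6 -30.3 w 91.4 gf 0.0 F [0.1 0.2 0.8]
tool shift units [ 0.0008 -0.0018  0.0023]
```

View pics/e.png

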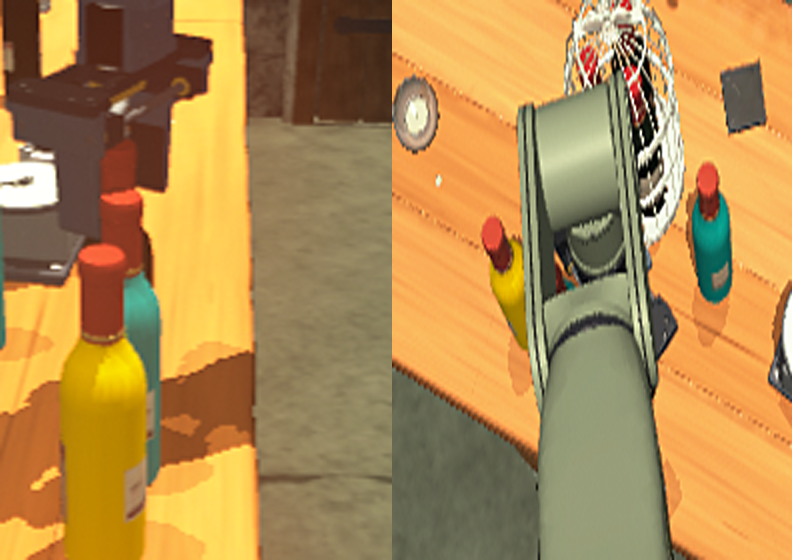

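The side crop shows the red neck at (118,155) between the open fingers. Closing now.

Request:
{"name": "send_rows", "arguments": {"motion": [{"tx":0,"ty":0,"tz":0,"rx":0,"ry":0,"rz":0,"gripper":0},{"tx":0,"ty":0,"tz":0,"rx":0,"ry":0,"rz":0,"gripper":0.2},{"tx":0,"ty":0,"tz":0,"rx":0,"ry":0,"rz":0,"gripper":0.3},{"tx":0,"ty":0,"tz":0,"rx":0,"ry":0,"rz":0,"gripper":0.4},{"tx":0,"ty":0,"tz":0,"rx":0,"ry":0,"rz":0,"gripper":0.6},{"tx":0,"ty":0,"tz":0,"rx":0,"ry":0,"rz":0,"gripper":1},{"tx":0,"ty":0,"tz":0,"rx":0,"ry":0,"rz":0,"gripper":1},{"tx":0,"ty":0,"tz":0,"rx":0,"ry":0,"rz":0,"gripper":1},{"tx":0,"ty":0,"tz":0,"rx":0,"ry":0,"rz":0,"gripper":1}], "grip_force": 25}}

```text
time_s: 3.78
ee_pos: [472.6, 323.5, 177.9]
ee_rot: [-180.0, -0.0, 153.5]
force: [-0.5, -1.2, 0.4]
gripper_width: 30.3
gripper_force: 25.0
```

Request:
{"name": "send_rows", "arguments": {"motion": [{"tx":0,"ty":0,"tz":-0.03,"rx":0,"ry":0,"rz":0,"gripper":1},{"tx":0,"ty":0,"tz":-0.06,"rx":0,"ry":0,"rz":0,"gripper":1},{"tx":0,"ty":0,"tz":-0.08,"rx":0,"ry":0,"rz":0,"gripper":1},{"tx":0,"ty":0,"tz":-0.06,"rx":0,"ry":0,"rz":0,"gripper":1},{"tx":0,"ty":0,"tz":-0.03,"rx":0,"ry":0,"rz":0,"gripper":1},{"tx":0,"ty":0,"tz":0,"rx":0,"ry":0,"rz":0,"gripper":1}]}}

```text
time_s: 4.53
ee_pos: [472.8, 323.7, 308.3]
ee_rot: [179.9, 0.0, 153.5]
force: [-0.4, -0.4, -6.6]
gripper_width: 30.0
gripper_force: 25.0
```

Request:
{"name": "send_rows", "arguments": {"motion": [{"tx":-0.027,"ty":-0.03,"tz":0,"rx":0,"ry":0,"rz":0,"gripper":1},{"tx":-0.048,"ty":-0.054,"tz":0,"rx":0,"ry":0,"rz":0,"gripper":1},{"tx":-0.063,"ty":-0.072,"tz":0,"rx":0,"ry":0,"rz":0,"gripper":1},{"tx":-0.069,"ty":-0.078,"tz":0,"rx":0,"ry":0,"rz":0,"gripper":1},{"tx":-0.069,"ty":-0.078,"tz":0,"rx":0,"ry":0,"rz":0,"gripper":1},{"tx":-0.069,"ty":-0.078,"tz":0,"rx":0,"ry":0,"rz":0,"gripper":1},{"tx":-0.064,"ty":-0.072,"tz":0,"rx":0,"ry":0,"rz":0,"gripper":1},{"tx":-0.053,"ty":-0.06,"tz":0,"rx":0,"ry":0,"rz":0,"gripper":1},{"tx":-0.042,"ty":-0.048,"tz":0,"rx":0,"ry":0,"rz":0,"gripper":1},{"tx":-0.027,"ty":-0.032,"tz":0,"rx":0,"ry":0,"rz":0,"gripper":1},{"tx":0,"ty":0,"tz":0,"rx":0,"ry":0,"rz":0,"gripper":1},{"tx":0,"ty":0,"tz":0,"rx":0,"ry":0,"rz":0,"gripper":1}]}}

```text
time_s: 6.02
ee_pos: [575.7, -63.5, 307.4]
ee_rot: [180.0, -0.1, 153.6]
force: [0.6, 0.4, -8.0]
gripper_width: 30.5
gripper_force: 25.0
```

Run:
```python
from h import *
delta([576,-64.6,192])
f=cam('side')
A=f['frame'][90:240,230:400,::-1]
cv2.imwrite('pics/f.png',cv2.resize(A,None,fx=4,fy=4,interpolation=cv2.INTER_CUBIC))
```

```text
t 6.03 pos [575.7 -63.5 307.4] rot [ 1.800e+02 -1.000e-01  1.536e+02] q6 -71.0 w 30.5 gf 25.0 F [ 0.6  0.4 -8. ]
tool shift units [-0.0018 -0.0018  0.2308]
```

View pics/f.png

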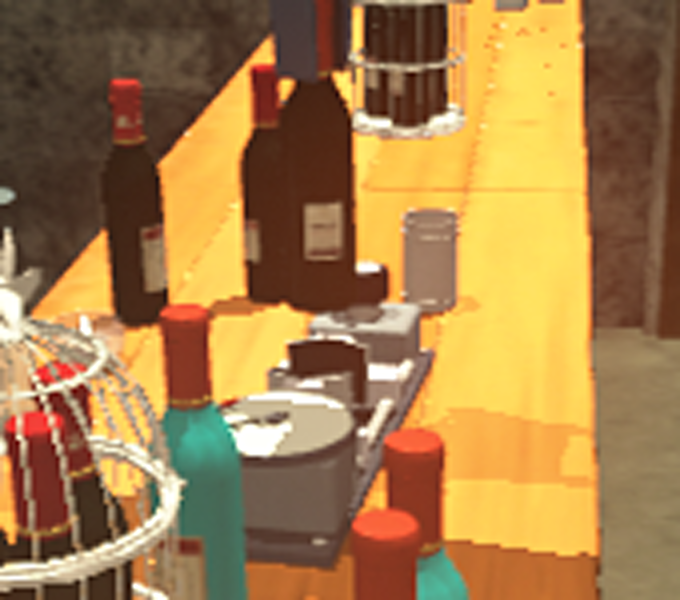

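The bottle hangs upright at about (320,200) in the crop, above the gap between the jaws. Lowering it.

Request:
{"name": "send_rows", "arguments": {"motion": [{"tx":-0.0018,"ty":-0.0018,"tz":0.03,"rx":0,"ry":0,"rz":0,"gripper":1},{"tx":0,"ty":0,"tz":0.04,"rx":0,"ry":0,"rz":0,"gripper":1},{"tx":0,"ty":0,"tz":0.04,"rx":0,"ry":0,"rz":0,"gripper":1},{"tx":0,"ty":0,"tz":0.04,"rx":0,"ry":0,"rz":0,"gripper":1},{"tx":0,"ty":0,"tz":0.03,"rx":0,"ry":0,"rz":0,"gripper":1},{"tx":0,"ty":0,"tz":0.024,"rx":0,"ry":0,"rz":0,"gripper":1},{"tx":0,"ty":0,"tz":0.016,"rx":0,"ry":0,"rz":0,"gripper":1},{"tx":0,"ty":0,"tz":0,"rx":0,"ry":0,"rz":0,"gripper":1},{"tx":0,"ty":0,"tz":0,"rx":0,"ry":0,"rz":0,"gripper":1}]}}

```text
time_s: 7.2
ee_pos: [577.2, -65.4, 198.6]
ee_rot: [180.0, 0.1, 153.5]
force: [-0.8, 0.4, -6.3]
gripper_width: 30.5
gripper_force: 25.0
```

Request:
{"name": "send_rows", "arguments": {"motion": [{"tx":0,"ty":0,"tz":0.008,"rx":0,"ry":0,"rz":0,"gripper":1},{"tx":0,"ty":0,"tz":0.002,"rx":0,"ry":0,"rz":0,"gripper":1},{"tx":0,"ty":0,"tz":0,"rx":0,"ry":0,"rz":0,"gripper":1},{"tx":0,"ty":0,"tz":0,"rx":0,"ry":0,"rz":0,"gripper":1}]}}

```text
time_s: 7.7
ee_pos: [576.8, -65.4, 193.0]
ee_rot: [180.0, 0.0, 153.5]
force: [-0.0, 0.7, -7.0]
gripper_width: 30.4
gripper_force: 25.0
```

Run:
```python
from h import *
for i in range(4):
  env.grab_frame('side');delta([576.5,-65,192])
```

```text
t 7.75 pos [576.7 -65.4 193. ] rot [180.    0.  153.5] q6 -71.1 w 30.2 gf 25.0 F [ 0.2 -0.3 -7.3]
tool shift units [0.0008 0.0005 0.0021]
t 7.8 pos [576.7 -65.4 193. ] rot [180.    0.  153.5] q6 -71.1 w 30.3 gf 25.0 F [-0.7 -0.9 -6.8]
tool shift units [0.0008 0.0004 0.0021]
t 7.85 pos [576.7 -65.4 193. ] rot [180.    0.  153.5] q6 -71.1 w 30.2 gf 25.0 F [ 0.6 -0.4 -6.8]
tool shift units [0.0008 0.0005 0.0021]
t 7.9 pos [576.7 -65.4 193. ] rot [180.    0.  153.5] q6 -71.1 w 29.7 gf 25.0 F [-0.1  0.5 -6.8]
tool shift units [0.0007 0.0005 0.002 ]
```

Now the last millimetre or so, in small steps until it touches.

Request:
{"name": "send_rows", "arguments": {"motion": [{"tx":0,"ty":0,"tz":0.001,"rx":0,"ry":0,"rz":0,"gripper":1},{"tx":0,"ty":0,"tz":0.001,"rx":0,"ry":0,"rz":0,"gripper":1},{"tx":0,"ty":0,"tz":0.001,"rx":0,"ry":0,"rz":0,"gripper":1},{"tx":0,"ty":0,"tz":0,"rx":0,"ry":0,"rz":0,"gripper":1},{"tx":0,"ty":0,"tz":0,"rx":0,"ry":0,"rz":0,"gripper":1}]}}

```text
time_s: 8.52
ee_pos: [576.8, -65.4, 192.0]
ee_rot: [180.0, 0.0, 153.5]
force: [-0.6, -0.6, -1.8]
gripper_width: 30.0
gripper_force: 25.0
```

Request:
{"name": "send_rows", "arguments": {"motion": [{"tx":0,"ty":0,"tz":0,"rx":0,"ry":0,"rz":0,"gripper":0.25},{"tx":0,"ty":0,"tz":0,"rx":0,"ry":0,"rz":0,"gripper":0.1},{"tx":0,"ty":0,"tz":0,"rx":0,"ry":0,"rz":0,"gripper":-1},{"tx":0,"ty":0,"tz":0,"rx":0,"ry":0,"rz":0,"gripper":-1},{"tx":0,"ty":0,"tz":0,"rx":0,"ry":0,"rz":0,"gripper":-1},{"tx":0,"ty":0,"tz":-0.05,"rx":0,"ry":0,"rz":0,"gripper":-1},{"tx":0,"ty":0,"tz":-0.08,"rx":0,"ry":0,"rz":0,"gripper":-1},{"tx":0,"ty":0,"tz":-0.08,"rx":0,"ry":0,"rz":0,"gripper":-1},{"tx":0,"ty":0,"tz":-0.04,"rx":0,"ry":0,"rz":0,"gripper":-1}]}}

```text
time_s: 9.65
ee_pos: [577.4, -65.5, 319.1]
ee_rot: [179.9, 0.2, 153.5]
force: [1.2, 0.4, 0.2]
gripper_width: 91.1
gripper_force: 0.0
```

Run:
```python
from h import *
delta([559.5,-231,200])
```

```text
t 9.65 pos [577.4 -65.5 319.1] rot [179.9   0.2 153.5] q6 -71.1 w 91.1 gf 0.0 F [1.2 0.4 0.2]
tool shift units [-0.1146 -0.3126  0.2382]
```

Run:
```python
from h import *
f=env.grab_frame('side');b=env.grab_frame('top')
print('side knob', back(f,((368+.5)/6-.5+260,(42+.5)/6-.5+150),102))
cv2.imwrite('pics/g.png',cv2.resize(np.hstack([b['frame'][165:265,325:465,::-1]]),None,fx=5.6,fy=5.6,interpolation=cv2.INTER_CUBIC))
for z in(102,74): print(z,proj(b,[560.5,-231,z]),proj(f,[560.5,-231,z]))
# black knob blob in side
s=f['frame'][150:172,300:345].astype(int).sum(2); 
for r in s: print(''.join('#' if v<150 else '+' if v<300 else 'W' if v>650 else '.' for v in r))
```

```text
side knob [ 558.17653683 -231.34126942  102.        ]
102 [445.96938836 236.06725248] [320.24912833 156.60214933]
74 [443.61654974 238.05667789] [320.38035085 164.1348421 ]
++++++++++++++#+.............................
+++++++++++++++#.............................
+++++++++++++++++............................
++++++++++++++++#+...........................
++++++++++++++++++...........................
+++++++++++++++++#....W......................
+++++++++++++++++#.WWWWWW....................
++++++++++++++++++.WWWWW.++..................
+++++++++++++++++++...++++#..................
++++++++++++++++++++++++++#..................
+++++++++++++++++++++++++++..................
+++++++++++++++++++++++++++..................
+++++++++++++++++++++++++++..................
+++++++++++++++++++++++++++..................
#++++++++++++++++++++++++++..................
+++++++++++++++++++++++++....................
.+++++++++++++++++++++++..WWWWWW.............
.+#++++++++++++++++............WW............
.+#++++++++++++++++................+++.......
.+#++++++++++++++++....+......W..............
.+#++++++++++++++++........WWWW...+..........
.+#++++++++++++++++.WWWWWWW.......+..........
```

Request:
{"name": "send_rows", "arguments": {"motion": [{"tx":-0.015,"ty":-0.04,"tz":0,"rx":0,"ry":0,"rz":0,"gripper":-1},{"tx":-0.035,"ty":-0.09,"tz":0,"rx":0,"ry":0,"rz":0,"gripper":-1},{"tx":-0.035,"ty":-0.1,"tz":0,"rx":0,"ry":0,"rz":0,"gripper":-1},{"tx":-0.03,"ty":-0.083,"tz":0,"rx":0,"ry":0,"rz":0,"gripper":-1},{"tx":0,"ty":0,"tz":0.05,"rx":0,"ry":0,"rz":-0.33,"gripper":-1},{"tx":0,"ty":0,"tz":0.08,"rx":0,"ry":0,"rz":-0.33,"gripper":-1},{"tx":0,"ty":0,"tz":0.08,"rx":0,"ry":0,"rz":-0.33,"gripper":-1},{"tx":0,"ty":0,"tz":0.03,"rx":0,"ry":0,"rz":-0.33,"gripper":-1},{"tx":0,"ty":0,"tz":0,"rx":0,"ry":0,"rz":0,"gripper":-1}]}}

```text
time_s: 10.88
ee_pos: [556.4, -231.6, 193.5]
ee_rot: [179.8, -0.3, -167.0]
force: [0.1, -0.4, 0.4]
gripper_width: 91.1
gripper_force: 0.0
```

Run:
```python
from h import *
delta([560,-231,71])
```

```text
t 10.88 pos [ 556.4 -231.6  193.5] rot [ 179.8   -0.3 -167. ] q6 -126.7 w 91.1 gf 0.0 F [ 0.1 -0.4  0.4]
tool shift units [-0.0085 -0.0012  0.245 ]
```

View pics/g.png

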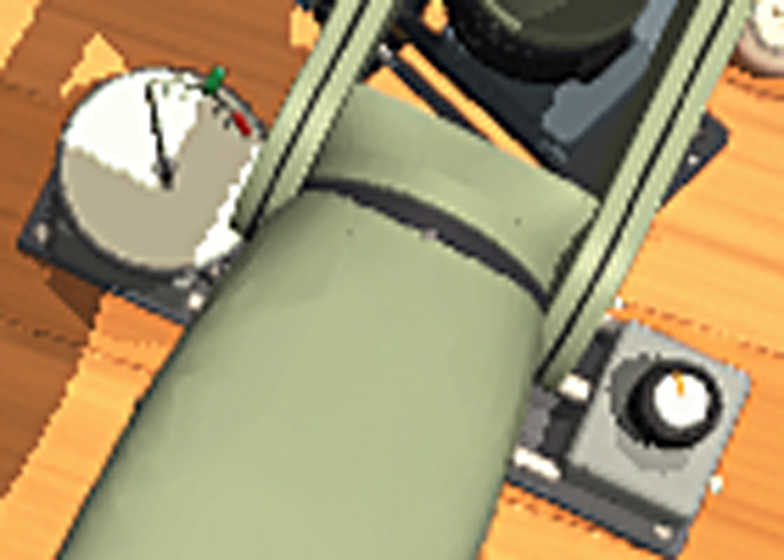

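The dial shows the needle still at rest at (152,85), and the black knob disc at about (676,402) in the crop puts its axis near (559,-229.5) mm. Going down onto the knob and gripping lightly first.

Request:
{"name": "send_rows", "arguments": {"motion": [{"tx":-0.006,"ty":0.003,"tz":0.05,"rx":0,"ry":0,"rz":0,"gripper":-1},{"tx":0,"ty":0,"tz":0.07,"rx":0,"ry":0,"rz":0,"gripper":-1},{"tx":0,"ty":0,"tz":0.06,"rx":0,"ry":0,"rz":0,"gripper":-1},{"tx":0,"ty":0,"tz":0.04,"rx":0,"ry":0,"rz":0,"gripper":-1},{"tx":0,"ty":0,"tz":0.024,"rx":0,"ry":0,"rz":0,"gripper":-0.5},{"tx":0,"ty":0,"tz":0,"rx":0,"ry":0,"rz":0,"gripper":0},{"tx":0,"ty":0,"tz":0,"rx":0,"ry":0,"rz":0,"gripper":0.2},{"tx":0,"ty":0,"tz":0,"rx":0,"ry":0,"rz":0,"gripper":1},{"tx":0,"ty":0,"tz":0,"rx":0,"ry":0,"rz":0,"gripper":1},{"tx":0,"ty":0,"tz":0,"rx":0,"ry":0,"rz":0,"gripper":1}], "grip_force": 10}}

```text
time_s: 12.12
ee_pos: [561.7, -230.5, 75.2]
ee_rot: [-179.8, 0.1, -166.8]
force: [0.3, -5.8, 0.9]
gripper_width: 43.6
gripper_force: 10.0
```

Run:
```python
from h import *
delta([559,-229.5,71])
```

```text
t 12.12 pos [ 561.7 -230.5   75.2] rot [-1.798e+02  1.000e-01 -1.668e+02] q6 -126.4 w 43.6 gf 10.0 F [ 0.3 -5.8  0.9]
tool shift units [0.0049 0.0032 0.0084]
```

Request:
{"name": "send_rows", "arguments": {"motion": [{"tx":0.004,"ty":-0.002,"tz":0.006,"rx":0,"ry":0,"rz":0,"gripper":1},{"tx":0,"ty":0,"tz":0,"rx":0,"ry":0,"rz":0,"gripper":1},{"tx":0,"ty":0,"tz":0,"rx":0,"ry":0,"rz":0,"gripper":1}], "grip_force": 10}}

```text
time_s: 12.5
ee_pos: [561.7, -230.6, 74.1]
ee_rot: [-179.9, 0.3, -166.9]
force: [1.3, 0.5, 9.0]
gripper_width: 43.8
gripper_force: 10.0
```

Request:
{"name": "send_rows", "arguments": {"motion": [{"tx":0,"ty":0,"tz":0,"rx":0,"ry":0,"rz":0,"gripper":1},{"tx":0,"ty":0,"tz":0,"rx":0,"ry":0,"rz":0,"gripper":1},{"tx":0,"ty":0,"tz":0,"rx":0,"ry":0,"rz":0.15,"gripper":1},{"tx":0,"ty":0,"tz":0,"rx":0,"ry":0,"rz":0.25,"gripper":1},{"tx":0,"ty":0,"tz":0,"rx":0,"ry":0,"rz":0.25,"gripper":1},{"tx":0,"ty":0,"tz":0,"rx":0,"ry":0,"rz":0.25,"gripper":1},{"tx":0,"ty":0,"tz":0,"rx":0,"ry":0,"rz":0.1,"gripper":1},{"tx":0,"ty":0,"tz":0,"rx":0,"ry":0,"rz":0,"gripper":1}], "grip_force": 45}}

```text
time_s: 13.5
ee_pos: [561.6, -231.9, 74.2]
ee_rot: [-179.9, 0.4, 163.2]
force: [0.7, -3.5, 9.1]
gripper_width: 43.1
gripper_force: 45.0
```

Run:
```python
from h import *
delta([559,-229.5,71]);print(env.state()['torque'])
f=env.grab_frame('top')
c=f['frame'][165:265,325:465,::-1]
cv2.imwrite('pics/g2.png',c)
for z in (87,):print(proj(f,[589,62,87]))
# needle: dark px within dial
C=(np.array([177,183])+.5)/6-.5+[325,165]
g=f['frame'].astype(int).sum(2)
for v in range(178,202): print(v,''.join('#' if g[v,u]<200 else '+' if g[v,u]<380 else '.' for u in range(336,375)))
```

```text
t 13.5 pos [ 561.6 -231.9   74.2] rot [-179.9    0.4  163.2] q6 -96.6 w 43.1 gf 45.0 F [ 0.7 -3.5  9.1]
tool shift units [0.0065 0.0031 0.0063]
[-0.62345261 -0.05978683 -0.01527172]
[354.20987233 195.54496977]
178 ........++................++...........
179 .....++++................+.++..........
180 ..+..++........+......++.#++...........
181 ..++++.........#.........##+..+........
182 .++++..........#...............+.......
183 ++++............+...........+...+......
184 +++.............#..........+.....+.....
185 ++..............#......................
186 ++..............#.............++.......
187 +...............#...............+..+...
188 +...............#+..............++.....
189 .................#.....................
190 .................#..................+..
191 .................#.....................
192 .................#.....................
193 .................++....................
194 .................+#+.................+.
195 .................+#..................+.
196 .................+#+.................+.
197 ..................#+.................++
198 .....................................++
199 .....................................++
200 ....................................+++
201 ....................................+#+
```

Request:
{"name": "send_rows", "arguments": {"motion": [{"tx":0,"ty":0,"tz":-0.004,"rx":0,"ry":0,"rz":0.15,"gripper":1},{"tx":0,"ty":0,"tz":0,"rx":0,"ry":0,"rz":0.3,"gripper":1},{"tx":0,"ty":0,"tz":0,"rx":0,"ry":0,"rz":0.3,"gripper":1},{"tx":0,"ty":0,"tz":0,"rx":0,"ry":0,"rz":0.3,"gripper":1},{"tx":0,"ty":0,"tz":0,"rx":0,"ry":0,"rz":0.3,"gripper":1},{"tx":0,"ty":0,"tz":0,"rx":0,"ry":0,"rz":0.3,"gripper":1}]}}

```text
time_s: 14.3
ee_pos: [560.2, -233.5, 74.2]
ee_rot: [-180.0, 0.4, 113.5]
force: [-0.2, -9.1, 0.9]
gripper_width: 43.5
gripper_force: 45.0
```

```bash
cat >> h.py <<'E'
def needle():
    f=env.grab_frame('top'); g=f['frame'].astype(int).sum(2)
    best=[]
    P=back(f,((177.5)/6-.5+325,(183.5)/6-.5+165),87)
    im=cv2.GaussianBlur(g.astype(np.float32),(0,0),.6)
    A=np.radians(np.arange(-50,60,.5)); r=np.arange(10,40,1.)   # world angle (deg)
    sc=[]
    for a in A:
        uv=np.array([proj(f,[P[0]+q*np.cos(a),P[1]+q*np.sin(a),87]) for q in r],np.float32)
        sc.append(cv2.remap(im,uv[None,:,0],uv[None,:,1],cv2.INTER_LINEAR).mean())
    sc=np.array(sc); i=sc.argmin(); w=np.clip(sc.min()+60-sc,0,None)*(abs(np.arange(len(A))-i)<8)
    # green mark
    h=f['frame'].astype(int); m=(h[:,:,1]>h[:,:,0]+40)&(h[:,:,1]>h[:,:,2]+40); m[:165]=0;m[195:]=0;m[:,:340]=0;m[:,380:]=0
    v,u=np.nonzero(m); G=back(f,(u.mean(),v.mean()),89)-P
    print('needle',np.degrees((w*A).sum()/w.sum()).round(1),'min',sc.min().round(),'mark',np.degrees(np.arctan2(G[1],G[0])).round(1),'r',np.hypot(*G[:2]).round(1),len(u),u.mean().round(1),v.mean().round(1))
E
python3 - <<'E'
from h import *
delta([559,-229.5,71]);needle()
E
```

```text
t 14.3 pos [ 560.2 -233.5   74.2] rot [-180.     0.4  113.5] q6 -46.9 w 43.5 gf 45.0 F [-0.2 -9.1  0.9]
tool shift units [0.0082 0.001  0.0064]
needle 30.6 min 358.0 mark -7.6 r 58.7 10 362.8 178.7
```

Request:
{"name": "send_rows", "arguments": {"motion": [{"tx":-0.0034,"ty":-0.0047,"tz":0,"rx":0,"ry":0,"rz":0.15,"gripper":1},{"tx":0,"ty":0,"tz":0,"rx":0,"ry":0,"rz":0.3,"gripper":1},{"tx":0,"ty":0,"tz":0,"rx":0,"ry":0,"rz":0.3,"gripper":1},{"tx":0,"ty":0,"tz":0,"rx":0,"ry":0,"rz":0.25,"gripper":1},{"tx":0,"ty":0,"tz":0,"rx":0,"ry":0,"rz":0,"gripper":1}]}}

```text
time_s: 14.98
ee_pos: [558.8, -233.7, 74.2]
ee_rot: [179.8, 0.1, 83.7]
force: [2.1, -3.4, 2.5]
gripper_width: 43.2
gripper_force: 45.0
```

Run:
```python
from h import *
delta([559,-229.5,71]);needle()
```

```text
t 14.97 pos [ 558.8 -233.7   74.2] rot [1.798e+02 1.000e-01 8.370e+01] q6 -17.4 w 43.2 gf 45.0 F [ 2.1 -3.4  2.5]
tool shift units [ 0.0084 -0.0006  0.0064]
needle 23.7 min 365.0 mark -7.6 r 58.7 10 362.8 178.7
```

Request:
{"name": "send_rows", "arguments": {"motion": [{"tx":0,"ty":0,"tz":0,"rx":0,"ry":0,"rz":0.15,"gripper":1},{"tx":0,"ty":0,"tz":0,"rx":0,"ry":0,"rz":0.25,"gripper":1},{"tx":0,"ty":0,"tz":0,"rx":0,"ry":0,"rz":0.25,"gripper":1},{"tx":0,"ty":0,"tz":0,"rx":0,"ry":0,"rz":0,"gripper":1},{"tx":0,"ty":0,"tz":0,"rx":0,"ry":0,"rz":0,"gripper":1}]}}

```text
time_s: 15.65
ee_pos: [558.0, -233.4, 74.2]
ee_rot: [179.9, 0.0, 64.3]
force: [-0.0, -3.5, 4.8]
gripper_width: 43.2
gripper_force: 45.0
```

Run:
```python
from h import *
delta([559,-229.5,71]);needle()
```

```text
t 15.65 pos [ 558.  -233.4   74.2] rot [179.9   0.   64.3] q6 1.9 w 43.2 gf 45.0 F [-0.  -3.5  4.8]
tool shift units [ 0.0079 -0.0017  0.0063]
needle 10.6 min 383.0 mark -7.4 r 58.1 11 362.6 178.8
```

Request:
{"name": "send_rows", "arguments": {"motion": [{"tx":0,"ty":0,"tz":0,"rx":0,"ry":0,"rz":0.15,"gripper":1},{"tx":0,"ty":0,"tz":0,"rx":0,"ry":0,"rz":0.25,"gripper":1},{"tx":0,"ty":0,"tz":0,"rx":0,"ry":0,"rz":0.25,"gripper":1},{"tx":0,"ty":0,"tz":0,"rx":0,"ry":0,"rz":0,"gripper":1},{"tx":0,"ty":0,"tz":0,"rx":0,"ry":0,"rz":0,"gripper":1}]}}

```text
time_s: 16.32
ee_pos: [557.3, -233.0, 74.2]
ee_rot: [-180.0, 0.0, 44.8]
force: [-1.4, -2.8, 6.9]
gripper_width: 43.2
gripper_force: 45.0
```

Run:
```python
from h import *
delta([559,-229.5,71]);needle()
f=env.grab_frame('top')
cv2.imwrite('pics/h.png',cv2.resize(f['frame'][168:212,330:380,::-1],None,fx=12,fy=12,interpolation=cv2.INTER_CUBIC))
```

```text
t 16.32 pos [ 557.3 -233.    74.2] rot [-180.     0.    44.8] q6 21.4 w 43.2 gf 45.0 F [-1.4 -2.8  6.9]
tool shift units [ 0.0073 -0.0026  0.0064]
needle -1.6 min 377.0 mark -7.6 r 58.7 10 362.8 178.7
```

View pics/h.png

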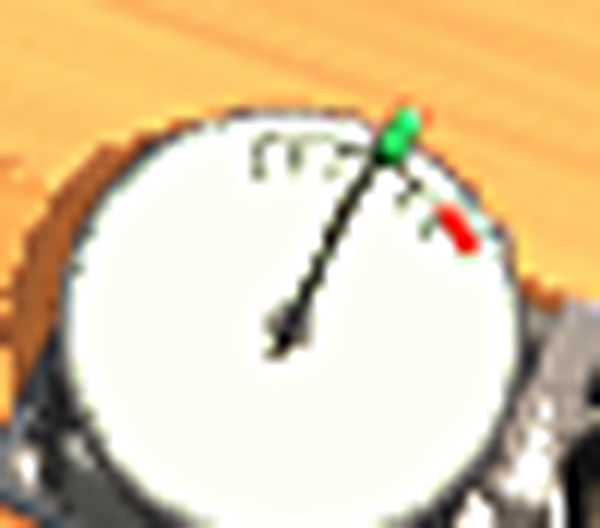

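The needle runs from its pivot at (287,330) to its tip at (380,155). The green marker is centred at (400,137), so the needle is about 3–6° short and well clear of red at (460,230). A knob turn of about 6° should close that.

Request:
{"name": "send_rows", "arguments": {"motion": [{"tx":0,"ty":0,"tz":0,"rx":0,"ry":0,"rz":0.1,"gripper":1},{"tx":0,"ty":0,"tz":0,"rx":0,"ry":0,"rz":0.1,"gripper":1},{"tx":0,"ty":0,"tz":0,"rx":0,"ry":0,"rz":0,"gripper":1},{"tx":0,"ty":0,"tz":0,"rx":0,"ry":0,"rz":0,"gripper":1}]}}

```text
time_s: 16.92
ee_pos: [557.2, -232.8, 74.2]
ee_rot: [-180.0, 0.0, 38.9]
force: [-3.2, -2.4, 6.4]
gripper_width: 43.5
gripper_force: 45.0
```

Run:
```python
from h import *
delta([559,-229.5,71]);needle()
```

```text
t 16.93 pos [ 557.2 -232.8   74.2] rot [-180.     0.    38.9] q6 27.4 w 43.5 gf 45.0 F [-3.2 -2.4  6.4]
tool shift units [ 0.007  -0.0028  0.0064]
needle -5.5 min 421.0 mark -7.6 r 58.7 10 362.8 178.7
```

Request:
{"name": "send_rows", "arguments": {"motion": [{"tx":0,"ty":0,"tz":0,"rx":0,"ry":0,"rz":0,"gripper":0},{"tx":0,"ty":0,"tz":0,"rx":0,"ry":0,"rz":0,"gripper":-1},{"tx":0,"ty":0,"tz":0,"rx":0,"ry":0,"rz":0,"gripper":-1},{"tx":0,"ty":0,"tz":0,"rx":0,"ry":0,"rz":0,"gripper":-1},{"tx":0,"ty":0,"tz":0,"rx":0,"ry":0,"rz":0,"gripper":-1}]}}

```text
time_s: 17.6
ee_pos: [557.8, -232.8, 73.3]
ee_rot: [-180.0, -0.0, 38.7]
force: [-0.6, 0.7, 0.5]
gripper_width: 82.9
gripper_force: 0.0
```

Run:
```python
from h import *
delta([559,-229.5,71]);needle()
f=env.grab_frame('top');g=f['frame'].astype(int)
for v in range(174,200): print(v,''.join('G' if g[v,u,1]>g[v,u,0]+40 else 'R' if g[v,u,0]>g[v,u,1]+100 and g[v,u,2]<100 and u<372 and v>178 else '#' if g[v,u].sum()<250 else '+' if g[v,u].sum()<400 else '.' for u in range(345,375)))
```

```text
t 17.6 pos [ 557.8 -232.8   73.3] rot [-180.    -0.    38.7] q6 27.6 w 82.9 gf 0.0 F [-0.6  0.7  0.5]
tool shift units [ 0.006  -0.0036  0.0046]
needle -5.5 min 421.0 mark -7.4 r 58.1 11 362.6 178.8
174 ..............................
175 ..............................
176 ..............................
177 ....++......+.....GG..........
178 ++...............GGG..........
179 ................+GG+..........
180 ......+......++.GGG...........
181 .........+......#G+..+........
182 ......+.........#.+...+.......
183 ...............#+..#...+......
184 ...............#..+.....+.....
185 ..............+.......R.......
186 ..............#......+RR......
187 .............#.........R..+...
188 ............##.........RR.....
189 ............#..............+..
190 ...........#+..............+..
191 ...........#................++
192 ..........#.................++
193 .........+#.................++
194 ........+#+.................+.
195 ........##+.................++
196 .......+#+..................+#
197 .......#+...................+#
198 ............................#+
199 ............................+.
```

Request:
{"name": "send_rows", "arguments": {"motion": [{"tx":0,"ty":0,"tz":-0.03,"rx":0,"ry":0,"rz":0,"gripper":-1},{"tx":0,"ty":0,"tz":-0.07,"rx":0,"ry":0,"rz":0,"gripper":-1},{"tx":0,"ty":0,"tz":-0.1,"rx":0,"ry":0,"rz":0,"gripper":-1},{"tx":0,"ty":0,"tz":-0.1,"rx":0,"ry":0,"rz":0,"gripper":-1},{"tx":0,"ty":0,"tz":-0.1,"rx":0,"ry":0,"rz":0,"gripper":-1},{"tx":0,"ty":0,"tz":-0.08,"rx":0,"ry":0,"rz":0,"gripper":-1},{"tx":-0.05,"ty":-0.08,"tz":0,"rx":0,"ry":0,"rz":0,"gripper":-1},{"tx":-0.05,"ty":-0.08,"tz":0,"rx":0,"ry":0,"rz":0,"gripper":-1},{"tx":-0.03,"ty":-0.05,"tz":0,"rx":0,"ry":0,"rz":0,"gripper":-1},{"tx":0,"ty":0,"tz":0,"rx":0,"ry":0,"rz":0,"gripper":-1},{"tx":0,"ty":0,"tz":0,"rx":0,"ry":0,"rz":0,"gripper":-1}]}}

```text
time_s: 19.08
ee_pos: [442.2, -191.8, 314.3]
ee_rot: [179.9, -0.1, 38.6]
force: [0.3, 0.4, 0.2]
gripper_width: 91.0
gripper_force: 0.0
```

Run:
```python
from h import *
delta([559,-229.5,71]);needle()
b=env.grab_frame('top');f=env.grab_frame('side')
for n,F in(('top',b),('side',f)):
  g=F['frame'].astype(int); u,v=proj(F,[577,-56,248]).round().astype(int); print(n,u,v,'foot',proj(F,[577,-56,14]).round(1))
  m=(g[:,:,0]>90)&(g[:,:,0]>2.2*g[:,:,1])&(g[:,:,0]>2.0*g[:,:,2])
  for r in range(v-8,v+14): print(r,''.join('R' if m[r,c] else '#' if g[r,c].sum()<150 else '.' for c in range(u-20,u+20)))
```

```text
t 19.07 pos [ 442.2 -191.8  314.3] rot [ 1.799e+02 -1.000e-01  3.860e+01] q6 26.5 w 91.0 gf 0.0 F [0.3 0.4 0.2]
tool shift units [0.1347 0.2039 0.4871]
needle -5.5 min 422.0 mark -7.6 r 58.7 10 362.8 178.7
top 398 196 foot [386.9 218.2]
188 ........................................
189 ........................................
190 ................RRRR....................
191 ...............RRRRRR...................
192 ..............RRRRRRRRR.................
193 .............RRRRRRRRRR.................
194 .............RRRRRRRRRRR................
195 ............#RRRRRRRRRRR................
196 .........####RRRRRRRRRRR................
197 .......#######RRRRRRRRR.................
198 ......#########RRRRRRRR.................
199 .#...###########RRRRR#..................
200 .##..##################.................
201 ....################.##.................
202 ....#######.#######..##.................
203 ..##########.######.###.................
204 .############..###.####.................
205 ###############..######.................
206 #######################.................
207 ####
[... 448 characters left out ...]
#........................
128 ....#####......#........................
129 ....####.......RRRRRRRRR................
130 ....###........RRRRRRRRR................
131 ....##.........RRRRRRRRRR...............
132 ....###...#....RRRRRRRRRR...............
133 ....##.#..#....RRRRRRRRRR...............
134 ....##.#.#.....RRRRRRRRRR...............
135 ....#..........RRRRRRRRR................
136 ....###........RRRRRRRRR................
137 ....##..........RRRRRRRR................
138 ....##..........RRRRRRRR................
139 ....##.........RRRRRRRRR................
140 ....##.........RRRRRRRRR................
141 ....##..........RRRRRRRR................
142 ....#..........RRRRRRRRRR...............
```

```bash
python3 -c "
from workcell import env
print(env.job_done())"
```

```text
the job is handed in; nothing more can be done
None
```

I handed the job in at about 19 s of the 72 s allowed: the half-bottle is clamped upright and the needle rests within about 2° (about 1.6 mm) of the green marker, clear of the red. The arm is withdrawn, and the hand-in returned no verdict.

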